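# Shut the supply housing and hold it against the sprung stop

## Robot

A 6-joint arm with a two-finger parallel gripper is mounted at the origin on a cart in front of the work surface, level with it; the furniture and walls round the work are solid. World frame = base frame: x ahead of the robot, y to its left, z up, the work surface at z = 0. Lengths are in m, angles in rad, forces in N, time in s.
With the tool pointing down it reaches from about 0.375 to 0.975 m from the base axis. Payload 3.8 kg.
Tool frame: the origin (TCP) lies midway between the tips of the shut fingers; the grasp point (between the pads) lies 19 mm behind it; z points along the fingers, y is the line along which they close (so a half turn about z gives the same grasp; the last joint's range is limited). The gripper opens to 85 mm and grips with 20 to 120 N. Pads are 22 mm wide; open, the fingers measure 114 mm over their backs; the gripper's body (76 mm by 85 mm) begins 54 mm behind the grasp point. The pads swing forward as they close: fully open they stand 13 mm farther back than shut.
Start: joints at [1.104, 0.264, 1.604, -0, 1.274, -0.037], TCP at [0.281, 0.614, 0.231] pointing down, gripper open.
Joint ranges: [-2.63, 2.63], [-0.94, 2.18], [0.31, 2.57], [-1.31, 4.45], [0, 2.66], [-2.55, 2.55]. Speed limits (rad/s): [2.57, 2.57, 3.14, 3.14, 3.14, 3.14].

## Interface

Orientations are given as a rotation vector (axis times angle).
In Python, from workcell import status, read_camera, workorder, masks_of gives the robot as it stands.
- The arm moves only by the tool drive_tool, never from a script. Its argument "rows" is a list of rows, each a list of 7 numbers: the turn, a rotation vector about the tool's x, y, z in degrees, then the shift along the tool's x, y, z in m, then the opening, from 0 (shut) to 1 (fully open). In form: [[ax, ay, az, tx, ty, tz, claw], ...]. A call has 1 to 8 rows; each row shifts and turns the commanded pose from where the row before left it, along the tool's axes as they then stand; what a row does not reach is not made up. A row lasts 1/12 s, in which the tool goes at most 41.7 mm and 7.16 degrees, less where a joint would pass 70% of its speed; a pose out of reach is approached as far as the arm can. A call is refused whole if a number of a shift passes 0.0417 or a number of a turn 7.16, either way. A call with a gripper value outside its range is refused whole. The fingers move at their own pace and stop on an object; "force" is the grip in N (left out, the last holds). Time passes only in rows, so rows that do not move let the fingers close. It gives the time, the measured TCP pose, the force, the opening and the grip force at its end, in the units of the state.
- status.read_state(): the state, without advancing time (a new reading comes with each control period).
- read_camera(name): name is "scene" or "side" or "wrist"; returns a dict with "color" (420x560x3 uint8, red, green, blue), "intrinsics" (3x3 intrinsics, pixels), "world_from_camera" (4x4, takes a point from camera to world coordinates); the wrist camera has in their place "mount" (4x4, takes a point from camera to tool coordinates, whose origin is the TCP and whose axes are the flange's). Camera axes: x right, y up, looking along -z (the intrinsics and any distortion apply to the point x, -y, -z); pixel columns grow to the right and rows downward; lengths in m; the calibration is good to about 2 mm. The wrist camera is an equidistant fisheye: a pixel r from the principal point sees the ray r / f radians off the axis. A picture is of the moment at which its call begins: read the wrist's pose just before it. There is no depth.
- workorder.finish_job(): hands the job in; it is judged then, once.
Trained networks look in a picture, given as the dict that the camera call returned (one of the last four; its "shot" number tells which), for a name from the list of things; names that differ only in an ending like _2 or _b are one class to them, and where a whole thing is asked for, a point or a joint stands for the part that bears it (a point fixed in the world has none). Each returns a list of dicts, best first, with "score" (0 to 1); they miss things now and then, are a little off and sometimes report something else, mostly with a low value. They report only what shows in the picture. A call takes as long as a camera call.
- masks_of(picture, name): "mask" (420x560 bool, what is visible of it) and "bbox" ([left, top, right, bottom] in pixels, round what is visible of it).
The state is a dict: "time": time; "q": joint angles; "joint_vel": joint speeds; "joint_torque": joint torques, N m; "tool_pos": TCP position; "tcp_rot": TCP orientation; "wrist_force": force on the tool from outside, world axes, zero at the start; "torque": the same for the moment, N m; "width": opening from 0.0 (shut) to 1.0 (fully open); "grip_force": force on a finger pad.
Only numpy, scipy, OpenCV 4.12 (cv2) and the standard library are available. Lean on these libraries where they do the work, as an engineer would, in place of code of your own. Each camera call takes 0.05 s, during which the arm holds its last target. There are 200 camera calls.

## Task

First press the hinged cover of the small grey housing down until its catch snaps and holds it shut by itself with the gripper taken off. Then slide the housing along the plate, squarely and about midway along the stop, against the jig's sprung stop bar and finish while still holding it there: keep pressing steadily with the gripper so the bar stays about half of its 14 mm travel in (roughly 8 N), never driving the bar to the end of its travel, so a colleague can screw the housing down. Leave the cutters, bottle and label roll alone.

Things in the scene. Friction and masses are not known exactly. Their poses are not given: they have to be found in the camera images.
- jig: Aluminium jig fixed to the bench: plate 180 x 160 x 12 mm (x, y, z). Origin at the centre of its underside; +x points to the fence across its far end, a rail at x 74 to 89 mm, 160 mm wide, top 46 mm up (49 mm with screw heads). A dark T-slot 8 mm wide runs along y at x = +10 mm; the ear holes of the housing lie over it when the stop bar is half way in.
- stop_bar (a joint): How far the steel stop bar is pushed in towards the fence (jig +x), in m: 0 out, 0.014 end of travel. Bar 12 mm thick, 140 mm wide, 30 mm high, 13 to 43 mm above the jig's underside. Spring: 2 N to start moving, then 0.9 N more per mm, so about 8.3 N at half travel (0.007).
- stop_face (a point): Centre of the stop bar's front face, which faces jig -x, 28 mm above the jig's underside; at jig x = +40 mm when the bar is out, and it moves with the bar.
- housing: Loose grey housing standing on the jig plate, about 0.4 kg: open box 74 x 96 mm (x, y), 42 mm high (46 with cover shut), parts fixed inside, a screw ear 5 mm thick low on each y side (126 mm over ears). Origin at the centre of its underside. +x points to the stop bar, within 0.2 rad, 20 to 36 mm short of it at the start; back face x = +37 mm meets the bar, front face x = -37 mm can be pushed.
- cover (a joint): Opening of the housing's cover in rad: 0 shut, 1.8 wide open, 0.9 to 1.4 at the start. Plate 72 x 96 x 4 mm, hinged along y on the housing's +x (stop bar) top edge; its free edge swings up from the front. A light hinge spring lifts it again unless the catch holds it. The catch takes hold below 0.06 rad and then pulls the cover shut; it takes some 5 to 12 N down near the free edge.
- cover_hinge (a point): Middle of the cover's hinge line, at x = +37 mm, z = 44 mm of the housing; the line runs along the housing's y.
- cover_edge (a point): Middle of the cover's free edge on its outer face, 73 mm from the hinge line; with the cover shut it is at x = -36 mm, z = 46 mm of the housing.
- cutters: Red-handled side cutters, 49 x 132 x 12 mm, lying on the bench to the right of the jig; bystander. Origin at the centre of the underside.
- flux: Small upright dropper bottle, 35 mm across, 108 mm high, to the right of the jig; bystander. Origin at the centre of the underside.
- labels: White label roll, 52 mm across, 30 mm high, lying flat to the right of the jig; bystander. Origin at the centre of the underside.

How it is judged:
By the outcome, as a careful person would: the job done as asked, in the order asked, and still so for the second after the job is handed in, while the arm keeps its last pose, push and grip.
It also fails if it takes over 58 s, if anything falls off the work surface, if the arm or the gripper's body presses on something with over 40 N, if the wrist force passes 120 N, or if a joint passes its speed limit or range.

## Working session

There is one attempt and no reset: what is moved stays moved. The work goes in short steps, Python scripts to look and compute and a tool call to move; the robot and the scene stay as the last step left them, time stands still between calls to the robot, and variables do not carry over. Pictures are saved under pics/ and viewed, at most 10 in all, crops included, and the job is handed in when it is done.

Besides the shell and the picture viewer there is one more tool, called after "Call:" by a JSON object that holds its "name" and its "arguments". drive_tool: Moves the arm, as the interface text tells. Its arguments: {"type":"object","properties":{"rows":{"type":"array"},"force":{"type":"number"}},"required":["rows"]}

```bash
mkdir -p pics
cat > h.py <<'E'
import numpy as np, cv2
from scipy.spatial.transform import Rotation as R
from workcell import status, read_camera, masks_of
def proj(pic,P):
    P=np.atleast_2d(P);T=np.linalg.inv(pic["world_from_camera"]);c=P@T[:3,:3].T+T[:3,3]
    p=np.c_[c[:,0],-c[:,1],-c[:,2]];u=p@np.array(pic["intrinsics"]).T
    return u[:,:2]/u[:,2:]
def back(pic,uv,z):
    K=np.array(pic["intrinsics"]);d=np.linalg.inv(K)@[uv[0],uv[1],1];T=np.array(pic["world_from_camera"])
    d=T[:3,:3]@[d[0],-d[1],-d[2]];o=T[:3,3];return o+d*(z-o[2])/d[2]
def save(pic,n,img=None): cv2.imwrite("pics/"+n,(pic["color"] if img is None else img)[:,:,::-1])
E
python3 - <<'E'
from h import *
for n in("scene","side"):
    p=read_camera(n);save(p,n+"0.png");print(n,{k:(v.shape if k=="color" else v) for k,v in p.items()})
    for t in("jig","stop_bar","housing","cover"):
        m=masks_of(p,t)
        for r in m[:2]:
            print(t,round(r["score"],2),r["bbox"])
s=status.read_state();print(s)
E
```

```text
scene {'color': (420, 560, 3), 'intrinsics': array([[507.10585546,   0.        , 268.07598875],
       [  0.        , 507.10585546, 213.6158415 ],
       [  0.        ,   0.        ,   1.        ]]), 'world_from_camera': array([[-0.78377897,  0.34544943, -0.51609613,  0.04505563],
       [-0.62067724, -0.40732281,  0.66996111,  0.11777643],
       [ 0.02121996,  0.84543055,  0.53366365,  0.5298952 ],
       [ 0.        ,  0.        ,  0.        ,  1.        ]]), 'shot': 1}
jig 0.89 [197.6, 238.8, 307.5, 370.6]
stop_bar 0.66 [199.9, 253.8, 237.6, 280.3]
stop_bar 0.31 [200.9, 240.0, 286.2, 342.0]
housing 0.62 [204.3, 236.7, 283.5, 341.9]
cover 0.76 [205.8, 242.1, 264.6, 289.2]
side {'color': (420, 560, 3), 'intrinsics': array([[410.40095366,   0.        , 284.09818762],
       [  0.        , 410.40095366, 210.33580014],
       [  0.        ,   0.        ,   1.        ]]), 'world_from_camera': array([[-0.92463421,  0.21508148, -0.3143112 ,  0.21625949],
       [-0.38051661, -0.55655558,  0.7385479 ,  0.18364903],
       [-0.01608368,  0.80248729,  0.5964524 ,  0.57880885],
       [ 0.        ,  0.        ,  0.        ,  1.        ]]), 'shot': 2}
jig 0.74 [238.0, 232.9, 337.0, 335.7]
housing 0.65 [282.6, 237.6, 324.1, 312.8]
{'time': 0.5, 'q': array([ 1.10406740e+00,  2.63914656e-01,  1.60399216e+00, -2.52368895e-05,
        1.27368448e+00, -3.69087152e-02]), 'joint_vel': array([-3.59861566e-05, -2.05639196e-03, -1.01844578e-03, -3.60843847e-05,
        2.42812099e-03, -3.62364783e-05]), 'joint_torque': array([ 4.22711464e-04, -5.14400232e+01, -3.67239082e+01,  2.34595959e-06,
        2.47843775e-03,  1.75593863e-05]), 'tool_pos': array([0.28129378, 0.61359899, 0.23127408]), 'tcp_rot': array([ 6.69958410e-01,  3.06930141e+00, -7.36549686e-06]), 'wrist_force': array([-0.50312934, -0.42938353,  0.17247753]), 'torque': array([-0.05430249,  0.05668127, -0.02195797]), 'grip_force': 0.0, 'width': 1.0038567160336551}
```

Run:
```python
import cv2,numpy as np
a=cv2.imread("pics/scene0.png");b=cv2.imread("pics/side0.png")
cv2.imwrite("pics/v1.png",np.vstack([cv2.resize(a[200:400,130:390],(780,600),interpolation=cv2.INTER_CUBIC)]))
cv2.imwrite("pics/v2.png",cv2.resize(b[200:360,190:398],(780,600),interpolation=cv2.INTER_CUBIC))
```

```text
(no output)
```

View pics/v1.png

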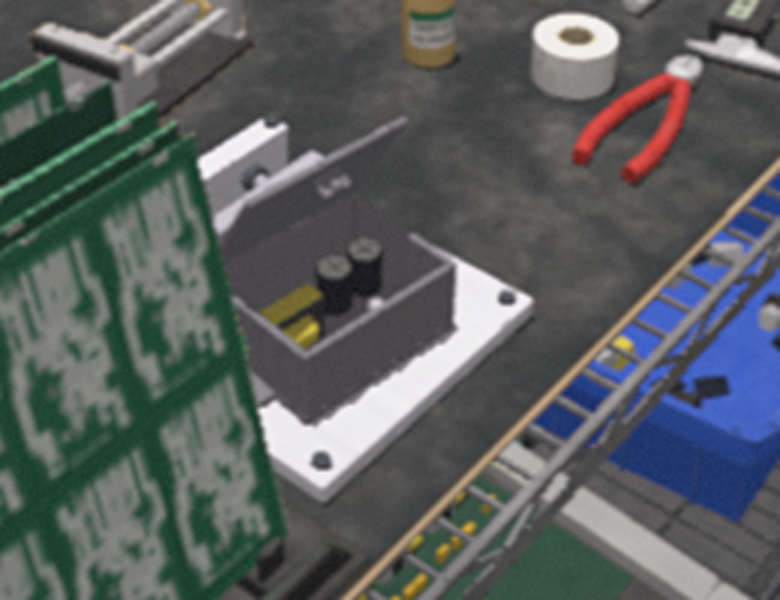

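View pics/v2.png

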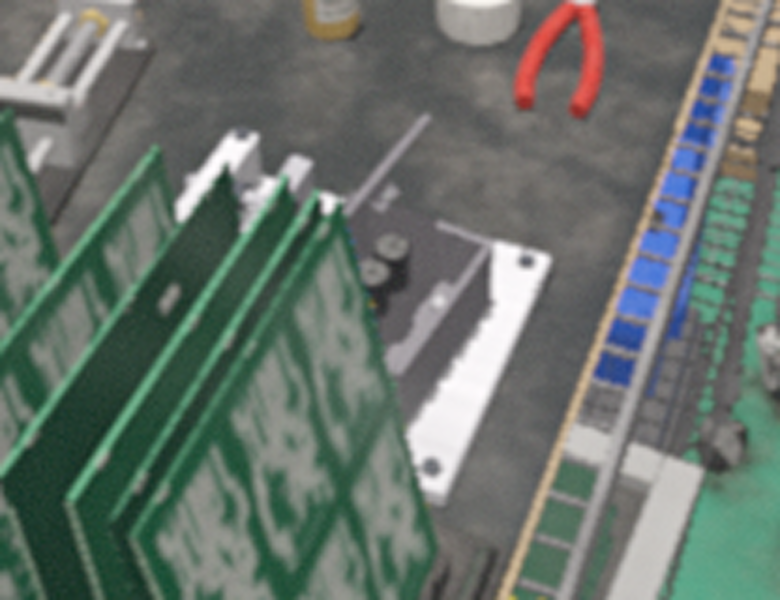

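Run:
```python
from h import *
s=read_camera("scene");d=read_camera("side")
f=lambda u,v:(130+u/3,200+v/3);g=lambda u,v:(190+u/3.75,200+v/3.75)
for n,p,uv,z in [("jigR",s,f(532,302),.012),("jigL",s,f(322,488),.012),("fenceR top",s,f(288,124),.046),("jR",d,g(551,255),.012),("jL",d,g(438,492),.012),("fenceR",d,g(258,140),.046),
 ("hR top",s,f(455,264),.054),("hL top",s,f(305,354),.054),("hR bot",s,f(455,328),.012),("hL bot",s,f(312,422),.012),("hRtop",d,g(493,243),.054),
 ("post near base",s,f(260,590),.0)]:
    print(n,back(p,uv,z).round(4))
# board rack: top right corner seen in both: triangulate
A=[];
def ray(p,uv):
    a=back(p,uv,0);o=np.array(p["world_from_camera"])[:3,3];v=a-o;return o,v/np.linalg.norm(v)
def tri(r):
    M=np.zeros((3,3));b=np.zeros(3)
    for o,v in r: Q=np.eye(3)-np.outer(v,v);M+=Q;b+=Q@o
    x=np.linalg.solve(M,b);return x.round(4)
print("board",tri([ray(s,f(190,140)),ray(d,g(340,208))]),"cover edge R",tri([ray(s,f(406,120)),ray(d,g(428,117))]),"bottle",back(s,f(430,65),0),"rollc",back(s,f(575,90),0))
for t in("jig","cutters","flux","labels"):
    for r in masks_of(s,t)[:1]: x0,y0,x1,y1=r["bbox"];print(t,back(s,((x0+x1)/2,y1),0).round(3))
```

```text
jigR [ 0.348  -0.3779  0.012 ]
jigL [ 0.3505 -0.2211  0.012 ]
fenceR top [ 0.5128 -0.3782  0.046 ]
jR [ 0.3478 -0.3816  0.012 ]
jL [ 0.3521 -0.2214  0.012 ]
fenceR [ 0.5098 -0.374   0.046 ]
hR top [ 0.3669 -0.3362  0.054 ]
hL top [ 0.3814 -0.2456  0.054 ]
hR bot [ 0.3665 -0.3381  0.012 ]
hL bot [ 0.3794 -0.2471  0.012 ]
hRtop [ 0.3664 -0.3374  0.054 ]
post near base [ 0.3417 -0.1721  0.    ]
board [ 0.3794 -0.185   0.2048] cover edge R [ 0.4022 -0.3412  0.1192] bottle [ 0.53194836 -0.53136332  0.        ] rollc [ 0.44537282 -0.56732846  0.        ]
jig [ 0.335 -0.233  0.   ]
cutters [ 0.363 -0.508  0.   ]
flux [ 0.532 -0.528  0.   ]
labels [ 0.436 -0.556  0.   ]
```

View pics/scene0.png

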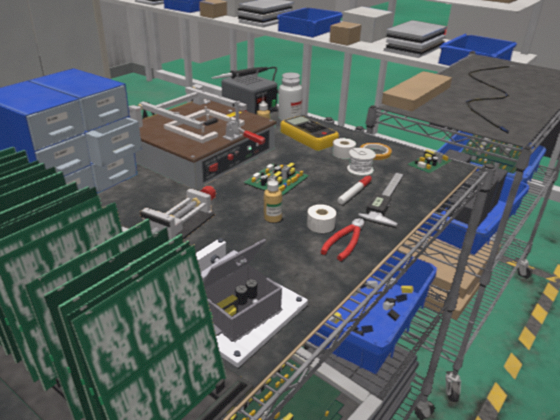

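```bash
cat >> h.py <<'E'
def plan(way,n,dyaw,claw):
    """rows along a polyline (world), yawing dyaw deg a row about tool z"""
    s=status.read_state();r=R.from_rotvec(s["tcp_rot"]);P=np.vstack([s["tool_pos"],way])
    L=np.r_[0,np.cumsum(np.linalg.norm(np.diff(P,axis=0),axis=1))];t=np.linspace(0,L[-1],n+1)
    Q=np.c_[tuple(np.interp(t,L,P[:,i]) for i in range(3))];c=Q[0]
    for k in range(n):
        d=r.inv().apply(Q[k+1]-c).round(3);c=c+r.apply(d);r=r*R.from_euler("z",dyaw,degrees=True)
        print([0,0,dyaw,*d.tolist(),claw],end=",\n" if k%8==7 else ",")
    print(c,r.as_rotvec())
E
python3 -c "
from h import *
plan([[.45,.25,.33],[.5,0,.33],[.45,-.30,.24]],32,4.9,0)"
```

```text
[0, 0, 4.9, -0.023, -0.019, -0.007, 0],[0, 0, 4.9, -0.024, -0.018, -0.008, 0],[0, 0, 4.9, -0.026, -0.015, -0.007, 0],[0, 0, 4.9, -0.027, -0.013, -0.007, 0],[0, 0, 4.9, -0.028, -0.011, -0.008, 0],[0, 0, 4.9, -0.028, -0.008, -0.007, 0],[0, 0, 4.9, -0.03, -0.006, -0.008, 0],[0, 0, 4.9, -0.029, -0.003, -0.007, 0],
[0, 0, 4.9, -0.03, -0.001, -0.007, 0],[0, 0, 4.9, -0.03, 0.002, -0.008, 0],[0, 0, 4.9, -0.03, 0.005, -0.007, 0],[0, 0, 4.9, -0.029, 0.007, -0.007, 0],[0, 0, 4.9, -0.028, 0.009, -0.008, 0],[0, 0, 4.9, -0.029, 0.008, -0.003, 0],[0, 0, 4.9, -0.03, 0.008, 0.0, 0],[0, 0, 4.9, -0.029, 0.01, 0.0, 0],
[0, 0, 4.9, -0.028, 0.013, 0.0, 0],[0, 0, 4.9, -0.027, 0.015, 0.0, 0],[0, 0, 4.9, -0.026, 0.017, 0.0, 0],[0, 0, 4.9, -0.023, 0.019, 0.0, 0],[0, 0, 4.9, -0.023, 0.022, 0.0, 0],[0, 0, 4.9, -0.022, 0.02, 0.003, 0],[0, 0, 4.9, -0.024, 0.016, 0.009, 0],[0, 0, 4.9, -0.024, 0.018, 0.008, 0],
[0, 0, 4.9, -0.021, 0.02, 0.009, 0],[0, 0, 4.9, -0.02, 0.022, 0.009, 0],[0, 0, 4.9, -0.018, 0.023, 0.009, 0],[0, 0, 4.9, -0.016, 0.025, 0.008, 0],[0, 0, 4.9, -0.014, 0.026, 0.009, 0],[0, 0, 4.9, -0.011, 0.028, 0.009, 0],[0, 0, 4.9, -0.009, 0.028, 0.009, 0],[0, 0, 4.9, -0.007, 0.029, 0.008, 0],
[ 0.44979375 -0.30045467  0.24027867] [-3.14133450e+00  3.90698736e-02  1.89609627e-05]
```

Call:
{"name": "drive_tool", "arguments": {"rows": [[0,0,4.9,-0.023,-0.019,-0.007,0],[0,0,4.9,-0.024,-0.018,-0.008,0],[0,0,4.9,-0.026,-0.015,-0.007,0],[0,0,4.9,-0.027,-0.013,-0.007,0],[0,0,4.9,-0.028,-0.011,-0.008,0],[0,0,4.9,-0.028,-0.008,-0.007,0],[0,0,4.9,-0.03,-0.006,-0.008,0],[0,0,4.9,-0.029,-0.003,-0.007,0]]}}

```text
time: 1.47
tool_pos: [0.3821, 0.3956, 0.291]
tcp_rot: [1.666, 2.663, 0.001]
wrist_force: [-0.0, 0.3, 0.3]
width: 0.001
grip_force: 0.0
```

Call:
{"name": "drive_tool", "arguments": {"rows": [[0,0,4.9,-0.03,-0.001,-0.007,0],[0,0,4.9,-0.03,0.002,-0.008,0],[0,0,4.9,-0.03,0.005,-0.007,0],[0,0,4.9,-0.029,0.007,-0.007,0],[0,0,4.9,-0.028,0.009,-0.008,0],[0,0,4.9,-0.029,0.008,-0.003,0],[0,0,4.9,-0.03,0.008,0.0,0],[0,0,4.9,-0.029,0.01,0.0,0]]}}

```text
time: 2.13
tool_pos: [0.4663, 0.1706, 0.331]
tcp_rot: [2.463, 1.95, 0.002]
wrist_force: [0.8, -0.2, 0.1]
width: 0.001
grip_force: 0.0
```

Call:
{"name": "drive_tool", "arguments": {"rows": [[0,0,4.9,-0.028,0.013,0,0],[0,0,4.9,-0.027,0.015,0,0],[0,0,4.9,-0.026,0.017,0,0],[0,0,4.9,-0.023,0.019,0,0],[0,0,4.9,-0.023,0.022,0,0],[0,0,4.9,-0.022,0.02,0.003,0],[0,0,4.9,-0.024,0.016,0.009,0],[0,0,4.9,-0.024,0.018,0.008,0]]}}

```text
time: 2.8
tool_pos: [0.4888, -0.0687, 0.3105]
tcp_rot: [2.974, 1.01, 0.002]
wrist_force: [0.7, -0.3, -0.7]
width: 0.002
grip_force: 0.0
```

Call:
{"name": "drive_tool", "arguments": {"rows": [[0,0,4.9,-0.021,0.02,0.009,0],[0,0,4.9,-0.02,0.022,0.009,0],[0,0,4.9,-0.018,0.023,0.009,0],[0,0,4.9,-0.016,0.025,0.008,0],[0,0,4.9,-0.014,0.026,0.009,0],[0,0,4.9,-0.011,0.028,0.009,0],[0,0,4.9,-0.009,0.028,0.009,0],[0,0,4.9,-0.007,0.029,0.008,0]]}}

```text
time: 3.47
tool_pos: [0.4493, -0.3018, 0.2399]
tcp_rot: [3.141, -0.046, 0.001]
wrist_force: [0.6, -1.0, -0.3]
width: 0.003
grip_force: 0.0
```

Run:
```python
from h import *
s=status.read_state();print(s["tool_pos"],s["tcp_rot"],s["q"])
w=read_camera("wrist");save(w,"w1.png");print(w["intrinsics"],w["mount"],[k for k in w])
```

```text
[ 0.44929764 -0.30184068  0.2399466 ] [ 3.14114447e+00 -4.59345815e-02  5.21827221e-04] [-6.37636847e-01  4.83777083e-03  1.87984004e+00  1.07934674e-04
  1.25657953e+00  9.62371088e-01]
[[325.1922621    0.         283.51208527]
 [  0.         325.1922621  210.54175247]
 [  0.           0.           1.        ]] [[ 1.08640195e-03  9.58234255e-01  2.85982397e-01  7.26274197e-02]
 [ 9.99999409e-01 -1.02986428e-03 -3.48098619e-04  1.03834604e-03]
 [-3.90369663e-05  2.85982607e-01 -9.58234808e-01 -1.42776726e-01]
 [ 0.00000000e+00  0.00000000e+00  0.00000000e+00  1.00000000e+00]] ['color', 'intrinsics', 'mount', 'shot']
```

View pics/w1.png

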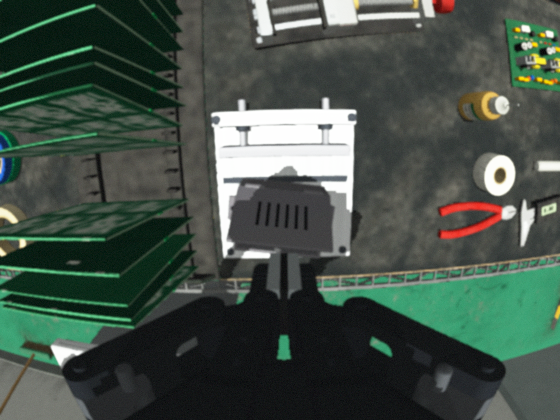

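```bash
cat >> h.py <<'E'
def wproj(w,P,s):
    r=R.from_rotvec(s["tcp_rot"]);p=r.inv().apply(np.atleast_2d(P)-s["tool_pos"])
    M=np.array(w["mount"]);c=(p-M[:3,3])@M[:3,:3];c=np.c_[c[:,0],-c[:,1],-c[:,2]]
    K=w["intrinsics"];h=np.hypot(c[:,0],c[:,1]);t=np.arctan2(h,c[:,2])
    return np.c_[K[0][2]+K[0][0]*t*c[:,0]/h,K[1][2]+K[1][1]*t*c[:,1]/h]
def jw(p,P):  # p=(x,y,yaw), points in jig frame
    c,s=np.cos(p[2]),np.sin(p[2]);P=np.atleast_2d(P);return np.c_[p[0]+c*P[:,0]-s*P[:,1],p[1]+s*P[:,0]+c*P[:,1],P[:,2]]
E
python3 -c "
import cv2
a=cv2.imread('pics/w1.png');cv2.imwrite('pics/v3.png',cv2.resize(a[95:270,200:370],(583,600),interpolation=cv2.INTER_CUBIC))"
```

```text
(no output)
```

View pics/v3.png

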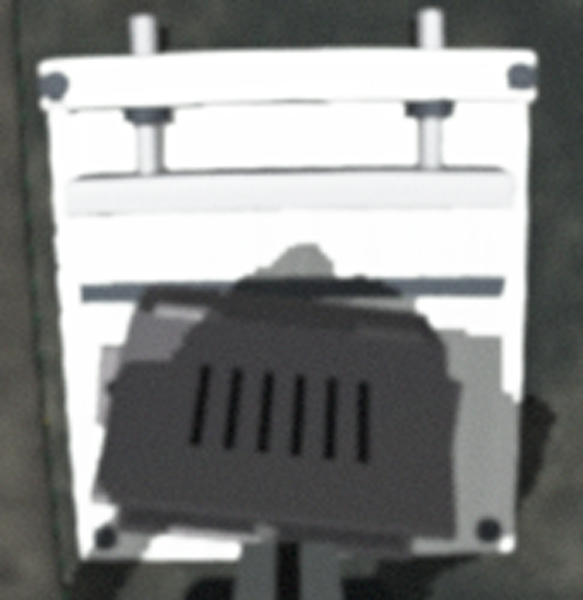

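Run:
```python
from h import *
from scipy.optimize import least_squares
s=status.read_state();w=read_camera("wrist");sc=read_camera("scene")
f=lambda u,v:np.array([200+u/3.43,95+v/3.43]);g=lambda u,v:np.array([130+u/3,200+v/3])
J=np.array([[.089,.08,.046],[.089,-.08,.046],[-.09,-.08,.012],[-.09,.08,.012]])
O=np.array([f(40,63),f(537,52),f(514,553),f(82,560)])
OS=np.array([g(532,302),g(322,488)])
r=least_squares(lambda p:np.r_[(wproj(w,jw(p,J),s)-O).ravel(),(proj(sc,jw(p,J[2:]))-OS).ravel()],[.44,-.3,-.02])
print("jig",r.x,r.fun.round(1))
jig=r.x
sf=np.array([f(70,213),f(514,207)]) # bar front top edge, ±70
r=least_squares(lambda q:(wproj(w,jw(jig,[[q[0],.07,.043],[q[0],-.07,.043]]),s)-sf).ravel(),[.04]);print("barfront",r.x,r.fun.round(1))
def cov(p):
    x,y,a,t=p
    E=[];
    for yy in(.048,-.048):
        E+=[[.037+.002*np.sin(t)-.0*np.cos(t),yy,.056+.002*np.cos(t)],[.037-.073*np.cos(t)+.002*np.sin(t),yy,.056+.073*np.sin(t)+.002*np.cos(t)]]
    return jw((x,y,a),E)
OC=np.array([f(147,290),f(97,500),f(440,318),f(455,538)])
hs=np.array([g(455,264),g(305,354),g(406,120)])
def res(p):
    H=jw(p[:3],[[-.037,-.048,.054],[-.037,.048,.054]])
    C=cov(p)
    return np.r_[(wproj(w,C,s)-OC).ravel(),(proj(sc,np.vstack([H,C[3:4]]))-hs).ravel()]
r=least_squares(res,[.41,-.297,-.15,1.05],loss="soft_l1");print("housing",r.x,res(r.x).round(1))
print("hinge",jw(r.x[:3],[[.037,0,.056]]),"edge",cov(r.x)[[1,3]].mean(0))
```

```text
jig [ 0.43817997 -0.30835564 -0.02383791] [-5.9 -1.7  4.3 -0.  -1.8  0.1 -2.5 -0.5  4.  -2.4  2.8 -2.2]
barfront [0.04052888] [-2.9 -0.1  0.2  0.3]
housing [ 0.4135634  -0.30273218 -0.13954507  0.9179647 ] [-6.2 -0.6 -3.4 -0.1  1.7  0.8 -0.9 -0.8  1.9 -4.1  1.  -2.6  4.2 -0.1]
hinge [[ 0.45020374 -0.30787861  0.056     ]] edge [ 0.40786508 -0.3019318   0.11520366]
```

Call:
{"name": "drive_tool", "arguments": {"rows": [[0,0,0,-0.004,0,0.025,0],[0,0,0,-0.004,0,0.025,0],[0,0,0,-0.004,0,0.025,0],[0,0,0,-0.002,0,0.02,0],[0,0,0,0,0,0.015,0],[0,0,0,0,0,0.01,0],[0,0,0,0,0,0.004,0],[0,0,0,0,0,0,0]]}}

```text
time: 4.28
tool_pos: [0.4358, -0.2993, 0.1159]
tcp_rot: [-3.141, 0.037, 0.001]
wrist_force: [-0.0, -0.6, 0.8]
width: 0.003
grip_force: 0.0
```

Call:
{"name": "drive_tool", "arguments": {"rows": [[0,0,0,-0.008,0,0.003,0],[0,0,0,-0.008,0,0.004,0],[0,0,0,-0.007,0,0.006,0],[0,0,0,-0.006,0,0.008,0],[0,0,0,-0.005,0,0.008,0],[0,0,0,-0.004,0,0.009,0],[0,0,0,-0.003,0,0.007,0],[0,0,0,0,0,0,0]]}}

```text
time: 4.95
tool_pos: [0.393, -0.2982, 0.0691]
tcp_rot: [-3.139, 0.04, 0.004]
wrist_force: [-0.1, -0.6, 0.3]
width: 0.002
grip_force: 0.1
```

Run:
```python
from h import *
import cv2
s=read_camera("scene");w=read_camera("wrist")
a=cv2.resize(s["color"][230:350,180:300],(400,400),interpolation=cv2.INTER_CUBIC);b=cv2.resize(w["color"][60:260,180:380],(400,400),interpolation=cv2.INTER_CUBIC)
save(None,"v4.png",np.hstack([a,b]))
```

```text
(no output)
```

View pics/v4.png

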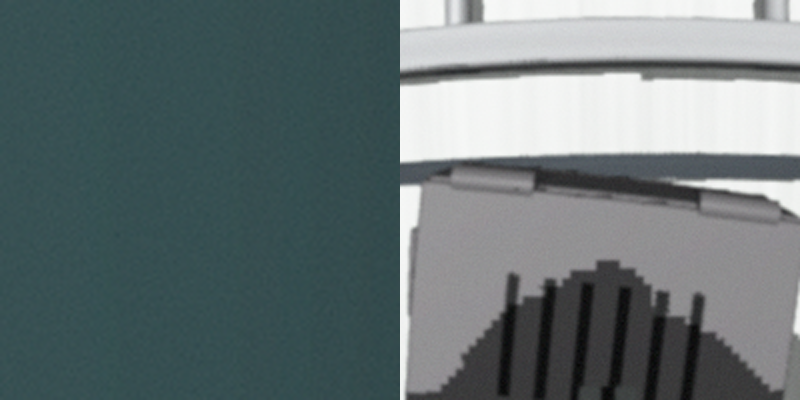

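Call:
{"name": "drive_tool", "arguments": {"rows": [[0,0,0,0,0,0.003,0],[0,0,0,-0.001,0,0.003,0],[0,0,0,0,0,0.003,0],[0,0,0,0,0,0.002,0],[0,0,0,0,0,0,0]]}}

```text
time: 5.47
tool_pos: [0.3938, -0.2989, 0.0599]
tcp_rot: [-3.141, 0.039, 0.0]
wrist_force: [0.2, 0.2, -0.3]
width: -0.004
grip_force: 0.0
```

Call:
{"name": "drive_tool", "arguments": {"rows": [[0,0,0,0,0,0.002,0],[0,0,0,0,0,0.001,0],[0,0,0,0,0,0.001,0],[0,0,0,0,0,0,0]]}}

```text
time: 5.8
tool_pos: [0.3941, -0.2993, 0.0577]
tcp_rot: [3.141, -0.039, -0.0]
wrist_force: [-3.7, 3.5, 12.3]
width: 0.001
grip_force: 5.4
```

Call:
{"name": "drive_tool", "arguments": {"rows": [[0,0,0,0,0,0.001,0],[0,0,0,0,0,0,0]]}}

```text
time: 5.97
tool_pos: [0.3941, -0.2993, 0.0574]
tcp_rot: [3.141, -0.039, -0.0]
wrist_force: [-5.4, 4.4, 17.4]
width: -0.005
grip_force: 8.3
```

Call:
{"name": "drive_tool", "arguments": {"rows": [[0,0,0,0,0,0.001,0],[0,0,0,0,0,0,0]]}}

```text
time: 6.13
tool_pos: [0.3941, -0.2994, 0.0572]
tcp_rot: [3.141, -0.039, -0.001]
wrist_force: [-7.3, 5.3, 22.1]
width: 0.0
grip_force: 11.2
```

Call:
{"name": "drive_tool", "arguments": {"rows": [[0,0,0,0,0,-0.01,0],[0,0,0,0,0,-0.02,0],[0,0,0,-0.01,0,-0.02,0],[0,0,0,-0.02,0,-0.02,0],[0,0,0,-0.02,0,-0.01,0],[0,0,0,-0.01,0,0,0],[0,0,0,0,0,0,0]]}}

```text
time: 6.72
tool_pos: [0.3325, -0.2974, 0.1343]
tcp_rot: [3.141, -0.041, 0.0]
wrist_force: [0.1, -0.1, -0.9]
width: -0.002
grip_force: 0.0
```

Run:
```python
from h import *
st=status.read_state();print(st["tool_pos"],st["tcp_rot"],st["wrist_force"])
w=read_camera("wrist");s=read_camera("side");np.save("w2.npy",[w["color"]])
a=w["color"][100:300,140:420];b=s["color"][220:340,220:350]
save(None,"v5.png",np.hstack([cv2.resize(a,(560,400),interpolation=cv2.INTER_CUBIC),cv2.resize(b,(240,222))[:400] if 0 else cv2.copyMakeBorder(cv2.resize(b,(240,222)),0,178,0,0,0)]))
```

```text
[ 0.33249782 -0.29744154  0.13429361] [ 3.14087648e+00 -4.13211070e-02  2.28693212e-04] [ 0.09019222 -0.14976924 -0.88497824]
```

View pics/v5.png

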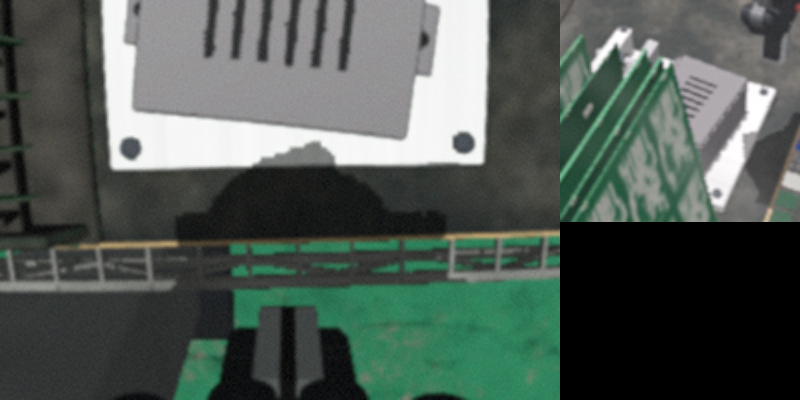

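Run:
```python
from h import *
from scipy.optimize import least_squares
s=status.read_state();w=read_camera("wrist")
f=lambda u,v:np.array([140+u/2,100+v/2])
O=np.array([f(487,163),f(112,169)])
r=least_squares(lambda p:(wproj(w,jw((*p[:2],p[2]),[[-.09,-.08,.012],[-.09,.08,.012]]),s)-O).ravel(),[.44,-.3,-.02]);print("jig",r.x,r.fun.round(1));j=r.x
O2=np.array([f(406,138),f(132,110)])
def res(p):return (wproj(w,jw(p[:3],[[-.036,-.048,p[3]],[-.036,.048,p[3]]]),s)-O2).ravel()
r=least_squares(res,[.41,-.3,-.14,.058]);print("housing, edge z",r.x,r.fun.round(1))
r=least_squares(lambda p:res([*p,.058]),[.41,-.3,-.14]);print("at z .058",r.x,r.fun.round(1));h=r.x
d=jw((0,0,-j[2]),[[h[0]-j[0],h[1]-j[1],0]]);print("housing in jig",d,h[2]-j[2])
```

```text
jig [ 0.44163237 -0.30492165 -0.00721307] [ 0.1  0.  -0.1  0. ]
housing, edge z [ 0.41105564 -0.29779632 -0.13076144  0.05433462] [-0. -0.  0. -0.]
at z .058 [ 0.41155024 -0.29790415 -0.13076677] [ 1.1  0.2 -1.1 -0.1]
housing in jig [[-0.03013196  0.00680034  0.        ]] -0.12355370282500117
```

Call:
{"name": "drive_tool", "arguments": {"rows": [[0,0,0,0,0,0.01,0.6],[0,0,0,0,0,0.02,0.6],[0,0,0,0,0,0.025,0.6],[0,0,0,0,0,0.025,0.6],[0,0,0,0,0,0.02,0.6],[0,0,0,0,0,0.01,0.6],[0,0,0,0,0,0,0.6],[0,0,0,0,0,0,0.6]]}}

```text
time: 7.53
tool_pos: [0.3336, -0.297, 0.0233]
tcp_rot: [-3.14, 0.038, 0.003]
wrist_force: [-0.2, 0.8, 0.1]
width: 0.601
grip_force: 0.0
```

Call:
{"name": "drive_tool", "arguments": {"rows": [[0,0,0,0.006,0,0,0.6],[0,0,0,0.006,0,0,0.6],[0,0,0,0.004,0,0,0.6],[0,0,0,0.004,0,0,0.6],[0,0,0,0.004,0,0,0.6],[0,0,0,0.003,0,0,0.6],[0,0,0,0.003,0,0,0.6],[0,0,0,0,0,0,0.6]]}}

```text
time: 8.2
tool_pos: [0.3643, -0.2984, 0.0244]
tcp_rot: [3.141, -0.039, 0.001]
wrist_force: [-0.7, -0.3, 0.2]
width: 0.602
grip_force: 0.0
```

Run:
```python
from h import *
st=status.read_state();print(st["tool_pos"],st["tcp_rot"],st["wrist_force"])
w=read_camera("wrist");save(None,"v6.png",cv2.resize(w["color"][90:290,150:410],(780,600),interpolation=cv2.INTER_CUBIC))
```

```text
[ 0.36432708 -0.29844195  0.02441584] [ 3.14113720e+00 -3.89435531e-02  6.11646208e-04] [-0.65934642 -0.25357475  0.24621902]
```

View pics/v6.png

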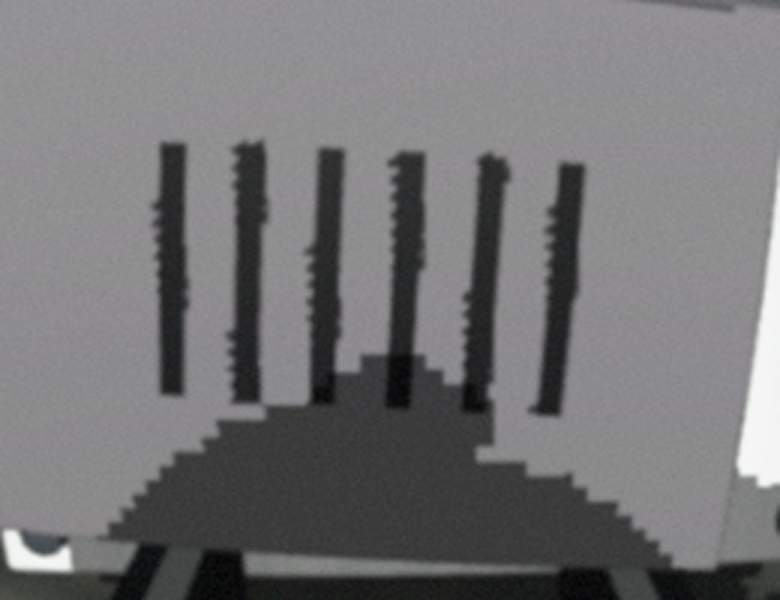

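Call:
{"name": "drive_tool", "arguments": {"rows": [[0,0,0,0.003,0,0,0.6],[0,0,0,0.003,0,0,0.6],[0,0,0,0.003,0,0,0.6],[0,0,0,0.003,0.001,0,0.6],[0,0,0,0.003,0.001,0,0.6],[0,0,0,0.003,0.001,0,0.6],[0,0,0,0.002,0.001,0,0.6],[0,0,0,0,0,0,0.6]]}}

```text
time: 8.92
tool_pos: [0.3845, -0.3031, 0.0242]
tcp_rot: [3.141, -0.039, 0.001]
wrist_force: [-0.2, 0.3, 0.1]
width: 0.601
grip_force: 0.3
```

Run:
```python
from h import *
st=status.read_state();print(st["tool_pos"],st["tcp_rot"],st["wrist_force"])
w=read_camera("wrist");save(None,"v7.png",cv2.resize(w["color"][0:280,120:440],(686,600),interpolation=cv2.INTER_CUBIC))
```

```text
[ 0.38450356 -0.30310938  0.02422315] [ 3.14097095e+00 -3.90359006e-02  1.38678905e-03] [-0.15796462  0.33741322  0.13426218]
```

View pics/v7.png

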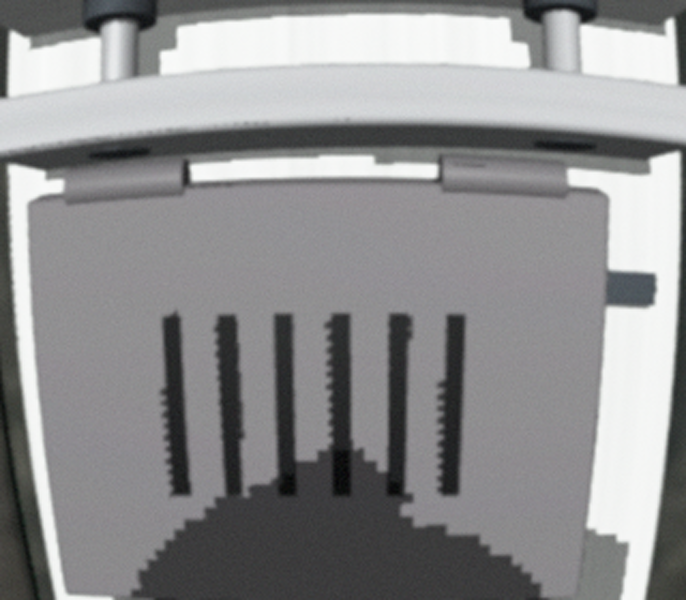

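Call:
{"name": "drive_tool", "arguments": {"rows": [[0,0,0,0.002,0.001,0,0.6],[0,0,0,0.002,0.001,0,0.6],[0,0,0,0.002,0.001,0,0.6],[0,0,0,0,0,0,0.6]]}}

```text
time: 9.3
tool_pos: [0.3902, -0.3063, 0.0243]
tcp_rot: [3.141, -0.039, 0.001]
wrist_force: [-1.5, 1.0, -0.3]
width: 0.597
grip_force: 0.5
```

Call:
{"name": "drive_tool", "arguments": {"rows": [[0,0,0,0.001,0,0,0.6],[0,0,0,0.001,0,0,0.6],[0,0,0,0,0,0,0.6]]}}

```text
time: 9.55
tool_pos: [0.3919, -0.3063, 0.0243]
tcp_rot: [3.141, -0.039, 0.001]
wrist_force: [-2.6, -0.1, -0.8]
width: 0.601
grip_force: 0.8
```

Call:
{"name": "drive_tool", "arguments": {"rows": [[0,0,0,0.001,0,0,0.6],[0,0,0,0.001,0,0,0.6],[0,0,0,0,0,0,0.6]]}}

```text
time: 9.8
tool_pos: [0.3939, -0.3062, 0.0243]
tcp_rot: [3.141, -0.039, 0.001]
wrist_force: [-1.9, 0.0, -0.9]
width: 0.601
grip_force: 0.9
```

Call:
{"name": "drive_tool", "arguments": {"rows": [[0,0,0,0.001,0,0,0.6],[0,0,0,0.001,0,0,0.6],[0,0,0,0,0,0,0.6]]}}

```text
time: 10.05
tool_pos: [0.3949, -0.3062, 0.0243]
tcp_rot: [3.141, -0.038, -0.003]
wrist_force: [-6.1, -1.1, 1.7]
width: 0.602
grip_force: 2.8
```

Call:
{"name": "drive_tool", "arguments": {"rows": [[0,0,0,0.001,0,0,0.6],[0,0,0,0.001,0,0,0.6],[0,0,0,0,0,0,0.6]]}}

```text
time: 10.3
tool_pos: [0.3964, -0.3062, 0.0243]
tcp_rot: [-3.141, 0.038, 0.004]
wrist_force: [-8.4, -1.5, 4.7]
width: 0.601
grip_force: 3.9
```

Call:
{"name": "drive_tool", "arguments": {"rows": [[0,0,0,0.001,0,0,0.6],[0,0,0,0.001,0,0,0.6],[0,0,0,0,0,0,0.6]]}}

```text
time: 10.55
tool_pos: [0.3978, -0.3063, 0.0243]
tcp_rot: [-3.141, 0.037, 0.006]
wrist_force: [-9.4, -1.2, 5.2]
width: 0.602
grip_force: 4.9
```

Call:
{"name": "drive_tool", "arguments": {"rows": [[0,0,0,0.001,0,0,0.6],[0,0,0,0.001,0,-0.001,0.6],[0,0,0,0,0,0,0.6]]}}

```text
time: 10.8
tool_pos: [0.3997, -0.3062, 0.0247]
tcp_rot: [-3.141, 0.037, 0.006]
wrist_force: [-7.3, -4.1, -1.1]
width: 0.598
grip_force: 3.8
```

Call:
{"name": "drive_tool", "arguments": {"rows": [[0,0,0,0.001,0,0,0.6],[0,0,0,0.001,0,0,0.6],[0,0,0,0,0,0,0.6]]}}

```text
time: 11.05
tool_pos: [0.4009, -0.3062, 0.0245]
tcp_rot: [-3.141, 0.037, 0.008]
wrist_force: [-10.0, -3.1, 1.3]
width: 0.603
grip_force: 5.0
```

Run:
```python
from h import *
st=status.read_state();print(st["tool_pos"],st["tcp_rot"],st["wrist_force"])
w=read_camera("wrist");save(w,"w3.png")
save(None,"v8.png",cv2.resize(w["color"][0:240,120:440],(800,600),interpolation=cv2.INTER_CUBIC))
```

```text
[ 0.40092796 -0.3062189   0.02445122] [-3.14079466  0.03673253  0.00838103] [-10.02937422  -3.12534032   1.33086073]
```

View pics/v8.png

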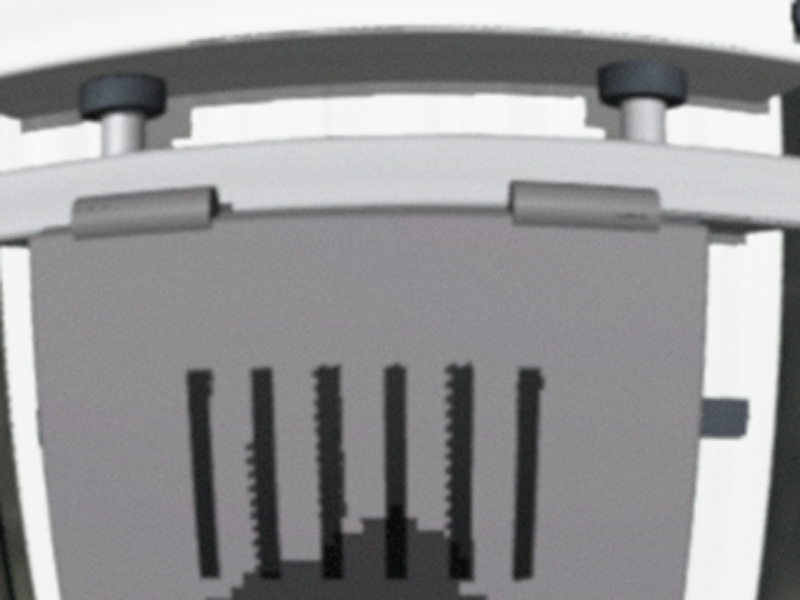

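Run:
```python
from h import *
from scipy.optimize import brentq
s=status.read_state();w=read_camera("wrist")
def X(col,row,z):  # world x,y of pixel at height z
    from scipy.optimize import least_squares
    return least_squares(lambda p:(wproj(w,[[p[0],p[1],z]],s)[0]-[col,row]),[.45,-.3],x_scale=.01).x
f=lambda u,v:(120+u/2.5,v/2.5)
for n,u,v,z in[("slot far",725,398,.012),("slot near",725,437,.012),("fence top front",400,32,.046),("fence base?",400,95,.012),("bar back top",400,137,.043),("bar back R",700,143,.043),("bar back L",60,165,.043),("bar back 330 ",330,138,.043),("cover back R",708,226,.058),("cover back L",30,232,.058),("bar front right",735,222,.043),
 ("plate R",780,300,.012),("plate L",3,300,.012)]: print(n,X(*f(u,v),z).round(4))
```

```text
slot far [ 0.4528 -0.3722]
slot near [ 0.4447 -0.3727]
fence top front [ 0.5134 -0.3086]
fence base? [ 0.5114 -0.3082]
bar back top [ 0.4973 -0.3082]
bar back R [ 0.4979 -0.3548]
bar back L [ 0.4977 -0.2542]
bar back 330  [ 0.4975 -0.2977]
cover back R [ 0.4833 -0.3502]
cover back L [ 0.4858 -0.2558]
bar front right [ 0.4855 -0.3606]
plate R [ 0.4732 -0.3838]
plate L [ 0.4774 -0.226 ]
```

```bash
cat > e.py <<'E'
from h import *
from scipy.optimize import least_squares
s=status.read_state();w=read_camera("wrist");print(s["tool_pos"],s["wrist_force"].round(1),s["torque"].round(2))
g=cv2.GaussianBlur(cv2.cvtColor(w["color"],cv2.COLOR_RGB2GRAY).astype(float),(3,3),0);d=np.gradient(g,axis=0)
def X(c,r,z): return least_squares(lambda p:wproj(w,[[p[0],p[1],z]],s)[0]-[c,r],[.45,-.3],x_scale=.01).x
def edge(n,cols,r0,r1,z,sign):
    pts=[]
    for c in cols:
        k=np.clip(sign*d[r0:r1,c],0,None)**2
        if k.max()<4: continue
        i=np.argmax(k);a=slice(max(i-2,0),i+3);pts.append(X(c,r0+(np.arange(r1-r0)[a]*k[a]).sum()/k[a].sum(),z))
    pts=np.array(pts);p=np.polyfit(pts[:,1]+.305,pts[:,0],1);e=pts[:,0]-np.polyval(p,pts[:,1]+.305);ok=abs(e)<=np.median(abs(e))*2.5+1e-4
    p=np.polyfit(pts[ok,1]+.305,pts[ok,0],1);print(n,"x at y=-.305",p[1].round(4),"yaw",(-p[0]).round(4),"n",ok.sum(),"rms",(pts[ok,0]-np.polyval(p,pts[ok,1]+.305)).std().round(5))
edge("bar back",list(range(200,358,3)),50,62,.043,-1)
edge("fence front top",range(200,360,4),8,26,.046,-1)
edge("cover back",range(215,322,3),79,90,.058,-1)
edge("slot far",range(402,418),153,165,.012,-1)
edge("slot near",range(402,418),168,180,.012,1)
E
python3 e.py
```

```text
[ 0.40090584 -0.30620399  0.02442012] [-9.2 -3.9  0.2] [-0.55  1.48  0.13]
bar back x at y=-.305 0.498 yaw -0.0087 n 53 rms 6e-05
fence front top x at y=-.305 0.514 yaw -0.0177 n 40 rms 0.0002
cover back x at y=-.305 0.4855 yaw -0.0138 n 35 rms 2e-05
slot far x at y=-.305 0.4535 yaw -0.0084 n 16 rms 4e-05
slot near x at y=-.305 0.4439 yaw 0.0131 n 15 rms 9e-05
```

Call:
{"name": "drive_tool", "arguments": {"rows": [[0,0,0,0.0005,0,0,0.6],[0,0,0,0.0005,0,0,0.6],[0,0,0,0,0,0,0.6],[0,0,0,0,0,0,0.6]]}}

```text
time: 11.53
tool_pos: [0.4014, -0.3062, 0.0244]
tcp_rot: [-3.141, 0.036, 0.01]
wrist_force: [-12.0, -4.5, 1.4]
width: 0.599
grip_force: 5.8
```

Call:
{"name": "drive_tool", "arguments": {"rows": [[0,0,0,0,0,0,0.6],[0,0,0,0,0,0,0.6],[0,0,0,0,0,0,0.6],[0,0,0,0,0,0,0.6]]}}

```text
time: 11.87
tool_pos: [0.4014, -0.3062, 0.0244]
tcp_rot: [-3.141, 0.037, 0.01]
wrist_force: [-11.9, -4.5, 2.3]
width: 0.598
grip_force: 5.8
```

```bash
python3 e.py
```

```text
[ 0.40144095 -0.30621147  0.02440429] [-11.9  -4.5   2.3] [-0.65  1.74  0.1 ]
bar back x at y=-.305 0.4985 yaw -0.0088 n 53 rms 6e-05
fence front top x at y=-.305 0.5141 yaw -0.0183 n 39 rms 0.00016
cover back x at y=-.305 0.486 yaw -0.0147 n 36 rms 2e-05
slot far x at y=-.305 0.4542 yaw -0.0195 n 16 rms 4e-05
slot near x at y=-.305 0.4433 yaw 0.0226 n 16 rms 0.00011
```

```bash
python3 -c "
from workcell import workorder;print(workorder.finish_job())"
```

```text
the job is handed in; nothing more can be done
None
```

The cover is shut and stayed shut with the gripper off. The housing is square on the stop bar, within about 2 mm of midway, and the gripper is still pressing it there. The camera and arm position put the bar 6.4–7.2 mm in. The wrist reads about 12 N along the push, which I take to be roughly 8 N on the bar plus friction under the housing. The job is handed in and no verdict came back.

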